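# Lock a bag former into the stitching dock

## Task

Slide the red bag former flat along the bench into the stitching dock so that its own leading edge lifts the orange catch, and push it against the sprung bumper until the catch drops fully behind it; then let go, leaving it locked there. Slide the former rather than carrying it, do not touch the catch with the robot, do not ram the bumper, and leave the black former, the spools and the screwdriver where they are.

Things in the scene. Friction and masses are not known exactly. Their poses are not given: they have to be found in the camera images.
- former_grip (a point): Red bag former, loose, 0.3 kg: wooden board 130 (its x) by 100 (its y) by 20 mm thick, red leather top, square ends alike (either may lead), lying on the bench. On its middle an upright wooden grip bar, 16 mm thick along x, 44 mm long along y, 20 to 62 mm above the bench. This point: centre of the bar, 41 mm above the underside. z up.
- dock: Dock fixed on the bench. Origin in mid-lane on the bench; x runs along the lane, inwards. A locked former's centre lies at x = SHIFT, y = 0. SHIFT (-30 to +30 mm, NOT measured): the aluminium carriage with catch and bumper is clamped anywhere in that range along the lane. Its side bar, 12 mm tall, is at y = -87 to -73 mm, its back bracket, 34 mm tall, at x = 124 to 136 mm + SHIFT.
- mouth (a point): Open mouth of the dock, mid-lane on the bench, at dock x = -150 mm; axes as the dock's. Two wooden rails 14 mm high, inner faces at y = -53 and +53 mm (lane 106 mm wide), run from dock x = -125 to +85 mm; flared lead-ins reach out from there to the mouth. The floor is the bare bench with a flush cork pad.
- bumper_nominal (a point): Where the free face of the black rubber bumper is when SHIFT is 0 (add SHIFT along x; this point does not follow it). Pad 80 mm wide, 2 to 22 mm above the bench. Pushed along +x it resists with 2 N at first touch plus 0.35 N per mm, to a hard end at 12 mm. Touched 6 mm before the catch can drop (4 N); pushing on up to the hard end does no harm; 25 N is ramming. Bench friction adds to these.
- catch_nominal (a point): Where the hanging catch's roller axis is when SHIFT is 0 (add SHIFT along dock x; this point does not follow it): dock x = -71, y = -40, 12 mm above the bench. Roller 12 mm in diameter, 16 mm long along y. The orange arm, 14 mm wide, slopes up from it to a pivot 50 mm nearer the mouth, 45 mm above the bench, on a post 52 mm tall at dock y = -80 mm.
- catch (a joint): Orange gravity catch (60 g), rad: 0 hanging on its stop, growing as its roller end rises; about 0.26 when the roller rests on top of a former. A former pushed inwards lifts it with about 1 N; once the former's rear end is past the roller it falls by its own weight, and the bumper then presses the former back against it.
- black_grip (a point): Black bag former, same shape as the red one, loose on the bench, to be left alone. Middle of its grip bar, 41 mm above its underside.
- spool_orange_mid (a point): Orange thread spool, 40 mm diameter, 58 mm tall, standing; its centre. To be left alone.
- spool_pink_mid (a point): Pink thread spool, 40 mm diameter, 58 mm tall, standing; its centre. To be left alone.
- driver_grip (a point): Red-handled screwdriver, 160 mm long, lying on the bench; middle of its handle. To be left alone.
Mind the look-alikes: they are no part of the job. What is shaped like the part that bears former_grip but green or purple is not meant.

How it is judged (in metres and radians):
On the way:
1. the red former, flat on the bench and entering the dock, has lifted the catch and the catch rides on it (value of joint catch above 0.18 rad and x of former_grip in the frame of dock between -0.17 and 0.033 m and y of former_grip in the frame of dock between -0.012 and 0.012 m and height (world z) of former_grip below 0.056 m), for 0.15 s.
At the end, for the whole second after the job is handed in: The catch hangs down again (below 0.07 rad) behind the red former, which lies flat on the bench in the dock (within 0.05 rad of level), in line with the lane (within 0.08 rad and 8 mm), its centre between 35 mm short of and 40 mm beyond the dock's origin along the lane, at rest and released (value of joint catch below 0.07 rad and x of former_grip in the frame of dock between -0.035 and 0.04 m and y of former_grip in the frame of dock between -0.008 and 0.008 m and angle between the x axis of former_grip and the x axis of dock, either way round below 0.08 rad and angle between former_grip's own z axis and vertical below 0.05 rad and height (world z) of former_grip below 0.046 m and linear speed of former below 0.01 m/s); the robot touches nothing.
It fails at once if the red former lifted more than 20 mm off the bench (height (world z) of former_grip above 0.061 m).
It fails at once if the robot touches the catch (contact force between any of the arm, the fingers and catch above 1.5 N).
It fails at once if the bumper rammed (over 25 N) (contact force between former and bumper above 25 N).
It fails at once if the black former, a spool or the screwdriver moved more than 30 mm (distance of any of black_grip, spool_orange_mid, spool_pink_mid, driver_grip from where it was at the start of the episode above 0.03 m).
It also fails if it takes over 64 s, if anything falls off the work surface, if the arm or the gripper's body presses on something with over 40 N, if the wrist force passes 120 N, or if a joint passes its speed limit or range.

## Robot

A 7-joint arm with a two-finger parallel gripper is mounted at the origin on the work surface. World frame = base frame: x ahead of the robot, y to its left, z up, the work surface at z = 0. Lengths are in mm, angles in rad, forces in N, time in s.
With the tool pointing down it reaches from about 425 to 875 mm from the base axis. Payload 4.7 kg.
Tool frame: the origin (TCP) lies at the very end of the fingers, on their centre line; the grasp point (between the pads) lies 19 mm behind it; z points along the fingers, y is the line along which they close (so a half turn about z gives the same grasp; the last joint's range is limited). The gripper opens to 87 mm and grips with 3 to 60 N. Pads are 19 mm wide; open, the fingers measure 117 mm over their backs; the gripper's body (75 mm by 190 mm) begins 51 mm behind the grasp point.
Start: joints at [1.276, 0.321, -0.07, 1.45, 0.023, 1.371, -0.057], TCP at [197.525, -619.281, 222.587] pointing down, gripper open.
Joint ranges: [-2.86, 2.86], [-0.3, 2.09], [-1.38, 1.24], [0.06, 2.45], [-1.56, 4.7], [0.09, 2.05], [-2.69, 2.69]. Speed limits (rad/s): [2.57, 2.57, 3.14, 3.14, 3.14, 3.14, 3.14].

## Interface

Orientations are given as a rotation vector (axis times angle).
In Python, from plant import status, optics, ctrl gives the robot as it stands.
- The arm moves only by the shell command python3 -m jog 'ROWS'. ROWS is JSON, one flat list of numbers, 7 for each row, row after row: the finger opening in m, from 0 to 0.087, then the shift along the tool's x, y, z in m, then the turn, a rotation vector about the tool's x, y, z in rad. In form: [fingers, dx, dy, dz, wx, wy, wz, fingers, dx, dy, dz, wx, wy, wz, ...]. A call has 1 to 12 rows; each row shifts and turns the commanded pose from where the row before left it, along the tool's axes as they then stand; what a row does not reach is not made up. A row lasts 1/10 s, in which the tool goes at most 50 mm and 8.59 degrees, less where a joint would pass 70% of its speed; a pose out of reach is approached as far as the arm can. A call with a gripper value outside its range is refused whole. The fingers move at their own pace and stop on an object; the grip force is fixed at half the most. Time passes only in rows, so rows that do not move let the fingers close. It gives the time, the measured TCP pose, the force, the opening and the grip force at its end, in the units of the state.
- status.state(): the state, without advancing time (a new reading comes with each control period).
- optics.snapshot(name): name is "scene" or "top" or "wrist"; returns a dict with "image" (384x512x3 uint8, blue, green, red), "camera_matrix" (3x3 intrinsics, pixels), "R" (3x3) and "t" (3): a world point X has camera coordinates R X + t. Camera axes: x right, y down, z forward; pixel columns grow to the right and rows downward; lengths in mm; the calibration is good to about 2 mm. A picture is of the moment at which its call begins. There is no depth.
- ctrl.close_job(): hands the job in; it is judged then, once.
The state is a dict: "clock": time; "joint_pos": joint angles; "joint_vel": joint speeds; "joint_efforts": joint torques, N m; "tcp_pos": TCP position; "eef_rot": TCP orientation; "contact_force": force on the tool from outside, world axes, zero at the start; "wrist_torque": the same for the moment, N m; "finger_gap": finger opening in mm; "gripper_force": force on a finger pad.
Only numpy, scipy, OpenCV 4.12 (cv2) and the standard library are available. Lean on these libraries where they do the work, as an engineer would, in place of code of your own. Each camera call takes 0.05 s, during which the arm holds its last target. There are 200 camera calls.

## Working session

There is one attempt and no reset: what is moved stays moved. The work goes in short steps, Python scripts to look and compute and a shell command to move; the robot and the scene stay as the last step left them, time stands still between calls to the robot, and variables do not carry over. Pictures are saved under pics/ and viewed, at most 10 in all, crops included, and the job is handed in when it is done.

```bash
mkdir -p pics; ls
python3 - <<'E'
from plant import status, optics
import cv2,numpy as np
s=status.state();print(s['clock'],s['tcp_pos'],s['eef_rot'],s['contact_force'],s['finger_gap'])
for n in("scene","top"):
    d=optics.snapshot(n);cv2.imwrite(f"pics/{n}0.png",d["image"])
    np.savez(f"pics/{n}0.npz",**d);print(n,np.round(d["camera_matrix"],1).tolist(),(-d["R"].T@d["t"]).round(0))
E
```

```text
pics
0.0 [ 197.33439326 -618.73393787  221.43487283] [-3.10232837e+00 -4.82938208e-01  6.27048307e-04] [ 0.06893734 -0.15882328 -0.73144367] 87.0960071054872
scene [[432.9, 0.0, 260.9], [0.0, 432.9, 193.7], [0.0, 0.0, 1.0]] [ 979. -557. 1104.]
top [[347.4, 0.0, 259.2], [0.0, 347.4, 187.4], [0.0, 0.0, 1.0]] [ 389. -102.  968.]
```

View pics/scene0.png

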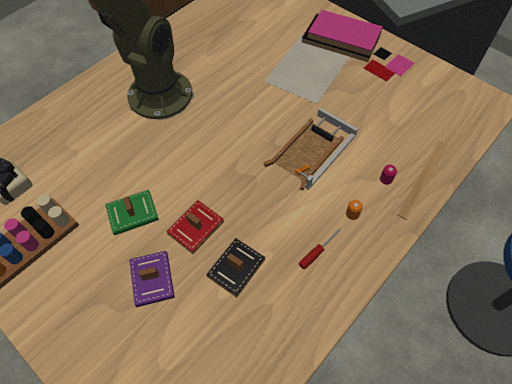

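View pics/top0.png

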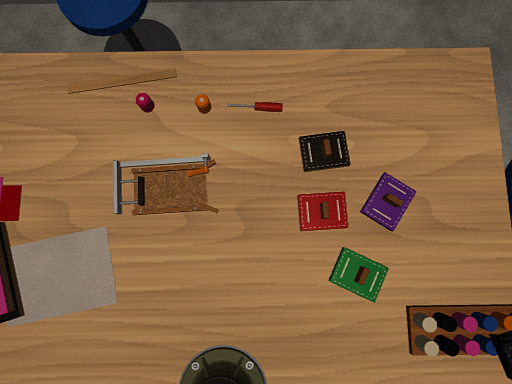

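```bash
cat > h.py <<'E'
import numpy as np,cv2
def ray(d,px,z):
    """pixels (N,2) -> world xy on plane z"""
    K,R,t=d["camera_matrix"],d["R"],d["t"];px=np.atleast_2d(px).astype(float)
    v=(R.T@np.linalg.inv(K)@np.c_[px,np.ones(len(px))].T).T;C=-R.T@t
    return (C+v*((z-C[2])/v[:,2])[:,None])[:,:2]
def proj(d,X):
    p=(d["camera_matrix"]@(d["R"]@np.atleast_2d(X).T+np.reshape(d["t"],(3,1)))).T
    return p[:,:2]/p[:,2:]
def red(d,z=20,minA=300):
    h=cv2.cvtColor(d["image"],cv2.COLOR_BGR2HSV)
    m=(((h[...,0]<6)|(h[...,0]>172))&(h[...,1]>150)&(h[...,2]>60)).astype(np.uint8)
    cs,_=cv2.findContours(m,0,2);out=[]
    for c in cs:
        if cv2.contourArea(c)>minA:
            r=cv2.minAreaRect(c);
            w=ray(d,cv2.boxPoints(r),z).astype(np.float32);q=cv2.minAreaRect(w)
            out.append((np.round(r[0]),np.round(q[0],1),np.round(q[1],1),round(q[2],1)))
    return out
E
python3 - <<'E'
from h import *
for n in("top","scene"):
    d=dict(np.load(f"pics/{n}0.npz"));print(n,*red(d),sep="\n")
    if n=="top":
        pts=[(172,188),(115,161),(115,213),(208,157),(137,213),(217,211),(214,162)]
        print(ray(d,pts,14).round(0).tolist())
a=cv2.imread("pics/top0.png")[120:300,100:430];b=cv2.imread("pics/scene0.png")[95:200,250:370]
cv2.imwrite("pics/c1.png",cv2.resize(a,(790,430),interpolation=3))
cv2.imwrite("pics/c2.png",cv2.resize(b,(684,598),interpolation=3))
E
```

```text
top
(array([322., 211.]), array([ 463.6, -275.8]), array([ 99.1, 133.8]), 2.7)
(array([ 10., 202.]), array([497.2, 581. ]), array([102.5,  55. ]), 5.1)
[[532.0, 139.0], [611.0, 301.0], [465.0, 294.0], [619.0, 40.0], [464.0, 233.0], [467.0, 14.0], [605.0, 23.0]]
scene
(array([195., 225.]), array([ 463.7, -271.5]), array([100.7, 147.6]), 1.7)
```

View pics/c1.png

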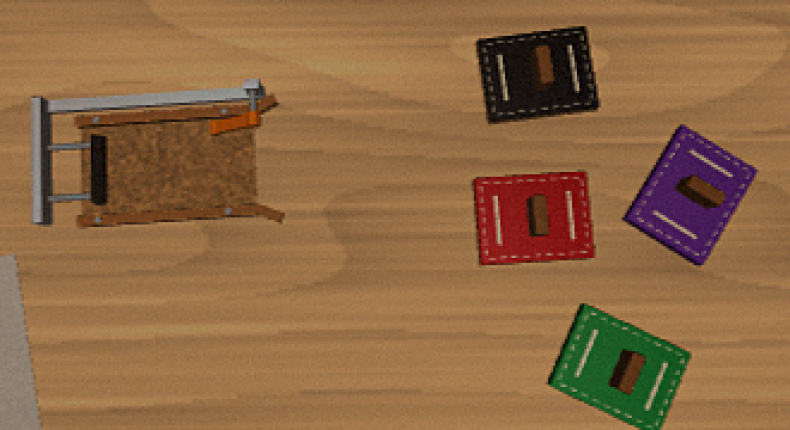

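View pics/c2.png

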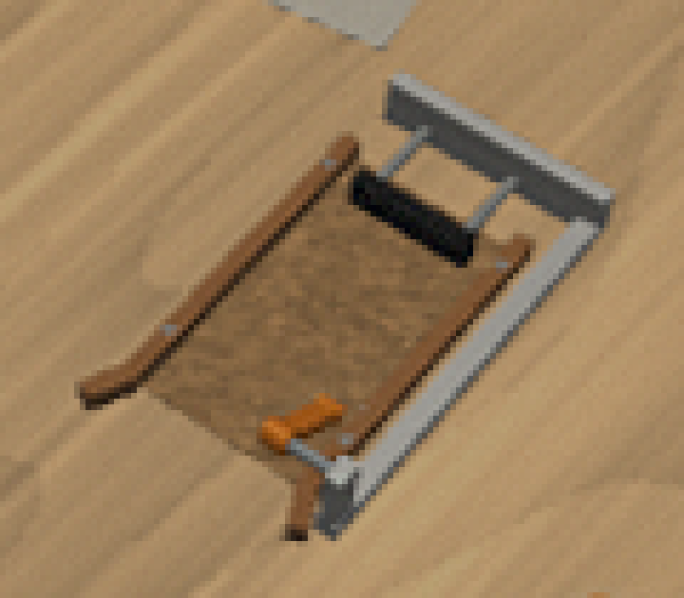

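Run:
```python
from h import *
S={"top":(np.array([(97,119),(223,111),(97,217),(228,211)])/[790/330,430/180]+[100,120]-.3),
"scene":(np.array([(502,265),(346,440),(330,163),(168,329)])/5.7+[250,95]-.4)}
for n in S:
    d=dict(np.load(f"pics/{n}0.npz"));w=ray(d,S[n],14)
    a=(w[0]+w[2])/2;b=(w[1]+w[3])/2;u=a-b
    print(n,w.round(1).tolist(),"mid",a.round(1),b.round(1),"len",np.linalg.norm(u).round(1),"dir deg",np.degrees(np.arctan2(u[1],u[0])).round(2),"w",np.linalg.norm(w[0]-w[2]).round(1),np.linalg.norm(w[1]-w[3]).round(1))
# former bar: dark top face in top view z=62
    p={"top":(np.array([(538,197)])/[790/330,430/180]+[100,120]-.3)}
    if n=="top": print("bar top",ray(d,p[n],62))
    # mouth ends of flares
```

```text
top [[585.8, 229.2], [593.4, 82.0], [470.7, 224.8], [475.7, 74.4]] mid [528.2 227. ] [534.6  78.2] len 148.9 dir deg 92.44 w 115.1 117.9
bar top [[ 482.44471688 -273.59204574]]
scene [[586.0, 234.3], [594.2, 84.9], [468.5, 228.4], [475.8, 77.6]] mid [527.2 231.3] [535.   81.3] len 150.3 dir deg 92.98 w 117.6 118.7
```

```bash
python3 -m jog '[0.087,0,0,0,0,0,0.131, 0.087,0,0,0,0,0,0.131, 0.087,0.0314,-0.0369,0,0,0,0, 0.087,0.0314,-0.0369,0,0,0,0, 0.087,0.0314,-0.0369,0,0,0,0, 0.087,0.0314,-0.0369,0,0,0,0, 0.087,0.0314,-0.0369,0,0,0,0, 0.087,0.0314,-0.0369,0,0,0,0, 0.087,0.0314,-0.0369,0,0,0,0, 0.087,0.0314,-0.0369,0,0,0,0, 0.087,0.0314,-0.0369,0,0,0,0, 0.087,0,0,0,0,0,0]'
python3 - <<'E'
from plant import status, optics
from h import *
d=optics.snapshot("wrist");cv2.imwrite("pics/w1.png",d["image"])
s=status.state();print(s["tcp_pos"],s["eef_rot"],s["contact_force"],s["joint_pos"])
print(*red(d),sep="\n")
E
```

```text
clock: 1.3
tcp_pos: [468.9, -266.1, 222.5]
eef_rot: [-3.137, -0.093, -0.004]
contact_force: [-0.8, -0.3, 0.3]
finger_gap: 86.4
gripper_force: 0.0
[ 466.48569043 -270.07717057  222.32394695] [-3.13914630e+00 -8.63452349e-02 -4.63018468e-04] [-0.93899868 -0.89443768 -0.6777336 ] [ 0.80281491  0.10284341 -0.34868186  1.71722056  0.03485226  1.32814359
 -1.06835619]
(array([262., 164.]), array([ 465., -274.]), array([ 98.5, 136.5]), 2.8)
```

View pics/w1.png

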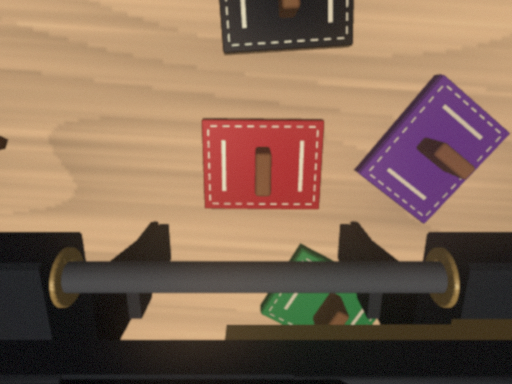

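```bash
python3 -m jog '[0.087,-0.0015,0.0035,0.04,0,0,0, 0.087,0,0,0.045,0,0,0, 0.087,0,0,0.045,0,0,0, 0.087,0,0,0.035,0,0,0, 0.087,0,0,0.02,0,0,0, 0.087,0,0,0.007,0,0,0, 0.087,0,0,0,0,0,0, 0.087,0,0,0,0,0,0, 0.087,0,0,0,0,0,0]'
python3 - <<'E'
from plant import status
s=status.state();print(s["tcp_pos"],s["eef_rot"],s["contact_force"])
E
```

```text
clock: 2.25
tcp_pos: [464.0, -278.8, 32.2]
eef_rot: [3.139, 0.073, 0.004]
contact_force: [0.1, -0.1, -0.1]
finger_gap: 87.4
gripper_force: 0.0
[ 463.96342548 -278.8106516    32.17100824] [3.1388472  0.07290013 0.0036245 ] [ 0.07565609 -0.08942318 -0.11011093]
```

```bash
python3 -m jog '[0.087,0,-0.004,0.004,0,0,0, 0.087,0,0,0,0,0,0, 0,0,0,0,0,0,0, 0,0,0,0,0,0,0, 0,0,0,0,0,0,0, 0,0,0,0,0,0,0, 0,0,0,0,0,0,0, 0,0,0,0,0,0,0, 0,0,0,0,0,0,0]'
python3 - <<'E'
from plant import status
s=status.state();print(s["tcp_pos"],s["eef_rot"],s["contact_force"],s["gripper_force"])
E
```

```text
clock: 3.15
tcp_pos: [462.7, -273.9, 26.5]
eef_rot: [3.141, 0.073, -0.0]
contact_force: [-0.7, -0.4, -0.4]
finger_gap: 38.7
gripper_force: 0.0
[ 462.73817374 -273.93258661   26.54005381] [ 3.14066952e+00  7.34831346e-02 -5.70178283e-05] [-0.68718611 -0.37136318 -0.36149733] 0.0
```

```bash
python3 -m jog '[0,0,0,0,0,0,0, 0,0,0,0,0,0,0, 0,0,0,0,0,0,0, 0,0,0,0,0,0,0, 0,0,0,0,0,0,0, 0,0,0,0,0,0,0]'
```

```text
clock: 3.75
tcp_pos: [462.8, -274.0, 26.6]
eef_rot: [3.14, 0.073, 0.0]
contact_force: [0.3, -0.2, -0.8]
finger_gap: 15.6
gripper_force: 30.0
```

```bash
python3 -m jog '[0,0,-0.015,0,0,0,0, 0,0,-0.027,0,0,0,0, 0,0,-0.027,0,0,0,0, 0,0,-0.027,0,0,0,0, 0,0,-0.027,0,0,0,0, 0,0,-0.027,0,0,0,0, 0,0.018,-0.016,0,0,0,0, 0,0.022,-0.016,0,0,0,0, 0,0.022,-0.016,0,0,0,0, 0,0.018,-0.016,0,0,0,0, 0,0.0085,-0.006,0,0,0,0, 0,0,0,0,0,0,0]'
python3 - <<'E'
from plant import status, optics
from h import *
for n in("top","scene","wrist"):
    d=optics.snapshot(n);cv2.imwrite(f"pics/{n}2.png",d["image"]);np.savez(f"pics/{n}2.npz",**d)
    print(n,*red(d),sep="\n")
s=status.state();print(s["tcp_pos"],s["eef_rot"],s["contact_force"],s["gripper_force"])
E
```

```text
clock: 4.95
tcp_pos: [541.3, -47.7, 26.5]
eef_rot: [-3.139, -0.078, -0.0]
contact_force: [1.2, 0.5, 1.8]
finger_gap: 15.8
gripper_force: 30.0
top
(array([ 10., 202.]), array([497.2, 581. ]), array([102.5,  55. ]), 5.1)
scene
(array([269., 189.]), array([541.5, -45.6]), array([101.5, 155.4]), 2.6)
wrist
(array([254., 193.]), array([562.7, -47.6]), array([ 59.3, 138.7]), 2.7)
[540.27109227 -50.16161597  26.5190341 ] [-3.14071703e+00 -7.28741342e-02  3.57533847e-04] [ 1.09027712  1.93357151 -1.03720113] 29.99878498725593
```

View pics/wrist2.png

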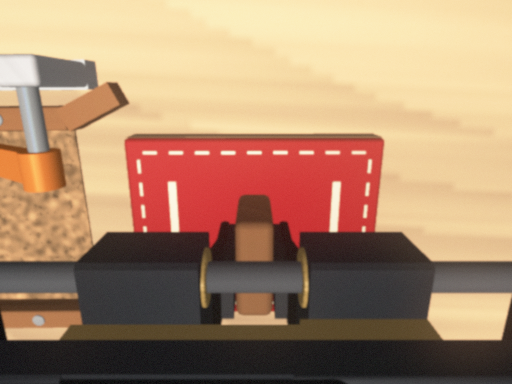

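Run:
```python
from h import *
d=dict(np.load("pics/wrist2.npz"))
o=np.array([530.4,174.5]);a=np.radians(92.7);u=np.array([np.cos(a),np.sin(a)]);v=np.array([-u[1],u[0]])
def L(p,z): q=ray(d,p,z)-o; return np.c_[q@u,q@v].round(1).tolist()
print("rail up inner",L([(77,130),(30,130)],14),"rail low inner",L([(40,307),(75,307)],14),"screw",L([(38,320),(0,119)],14))
print("former top far edge",L([(128,139),(382,137)],20),"pivot rod/arm",L([(42,170)],45))
```

```text
rail up inner [[-134.1, -54.7], [-110.3, -54.7]] rail low inner [[-97.4, 49.0], [-118.1, 49.0]] screw [[-94.7, 58.0], [-96.3, -60.2]]
former top far edge [[-161.7, -51.0], [-286.6, -51.9]] pivot rod/arm [[-132.6, -41.2]]
```

```bash
python3 -m jog '[0,0,-0.01,0,0,0,0, 0,0,-0.01,0,0,0,0, 0,0,-0.01,0,0,0,0, 0,0,-0.01,0,0,0,0, 0,0,-0.01,0,0,0,0, 0,0,-0.01,0,0,0,0, 0,0,-0.005,0,0,0,0, 0,0,-0.005,0,0,0,0, 0,0,0,0,0,0,0, 0,0,0,0,0,0,0]'
python3 - <<'E'
from plant import status, optics
from h import *
d=optics.snapshot("wrist");cv2.imwrite("pics/wrist3.png",d["image"]);np.savez("pics/wrist3.npz",**d)
s=status.state();print(s["tcp_pos"],s["eef_rot"],s["contact_force"],s["wrist_torque"])
E
```

```text
clock: 6.1
tcp_pos: [537.5, 21.0, 26.5]
eef_rot: [-3.139, -0.074, 0.0]
contact_force: [-0.3, 2.1, 0.4]
finger_gap: 15.8
gripper_force: 30.0
[537.54665247  20.85957041  26.5029254 ] [-3.13956075e+00 -7.40555570e-02  8.38631358e-05] [-0.0073312   1.87778105 -0.28617879] [0.24607407 0.10276771 0.00760518]
```

View pics/wrist3.png

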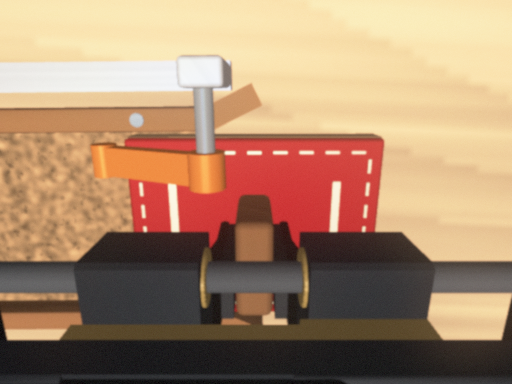

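```bash
python3 -m jog '[0,0,-0.008,0,0,0,0, 0,0,-0.008,0,0,0,0, 0,0,-0.008,0,0,0,0, 0,0,-0.008,0,0,0,0, 0,0,-0.008,0,0,0,0, 0,0,-0.008,0,0,0,0, 0,0,-0.008,0,0,0,0, 0,0,-0.008,0,0,0,0, 0,0,-0.006,0,0,0,0, 0,0,0,0,0,0,0]'
python3 - <<'E'
from plant import status, optics
from h import *
d=optics.snapshot("scene");a=d["image"][95:200,250:370]
e=optics.snapshot("wrist")["image"]
cv2.imwrite("pics/s4.png",np.hstack([cv2.resize(a,(400,350),interpolation=3),cv2.resize(e,(400,350))]))
s=status.state();print(s["tcp_pos"],s["eef_rot"],s["contact_force"],s["wrist_torque"])
E
```

```text
clock: 7.15
tcp_pos: [534.1, 92.0, 26.5]
eef_rot: [-3.139, -0.076, -0.0]
contact_force: [-0.7, 2.1, 0.9]
finger_gap: 15.9
gripper_force: 30.0
[534.15359627  91.41784103  26.55812482] [-3.13912700e+00 -7.53097723e-02 -5.31862978e-05] [-0.80369588  2.11233343 -0.91452887] [0.26442112 0.11435011 0.02335709]
```

View pics/s4.png

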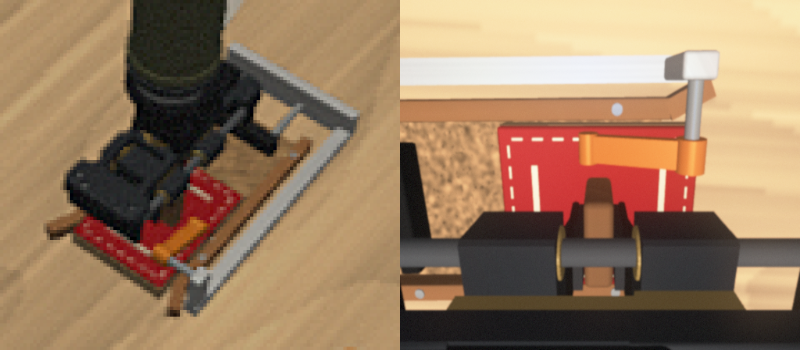

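```bash
python3 -m jog '[0,0,-0.006,0,0,0,0, 0,0,-0.006,0,0,0,0, 0,0,-0.006,0,0,0,0, 0,0,-0.006,0,0,0,0, 0,0,-0.006,0,0,0,0, 0,0,-0.006,0,0,0,0, 0,0,-0.006,0,0,0,0, 0,0,-0.005,0,0,0,0, 0,0,0,0,0,0,0, 0,0,0,0,0,0,0]'; python3 -m jog '[0,0,-0.002,0,0,0,0, 0,0,-0.002,0,0,0,0, 0,0,0,0,0,0,0, 0,0,0,0,0,0,0]';python3 -m jog '[0,0,-0.002,0,0,0,0, 0,0,-0.002,0,0,0,0, 0,0,0,0,0,0,0, 0,0,0,0,0,0,0]'
python3 -m jog '[0,0,-0.002,0,0,0,0, 0,0,-0.002,0,0,0,0, 0,0,0,0,0,0,0, 0,0,0,0,0,0,0]'
python3 - <<'E'
from plant import status, optics
from h import *
d=optics.snapshot("wrist");cv2.imwrite("pics/w5.png",d["image"]);np.savez("pics/w5.npz",**d)
E
```

```text
clock: 8.25
tcp_pos: [531.9, 138.4, 26.6]
eef_rot: [-3.139, -0.075, -0.0]
contact_force: [-0.3, 2.7, 0.1]
finger_gap: 16.1
gripper_force: 30.0
clock: 8.65
tcp_pos: [532.0, 140.2, 26.5]
eef_rot: [3.14, 0.073, -0.0]
contact_force: [-0.9, -1.7, 1.5]
finger_gap: 15.3
gripper_force: 30.0
clock: 9.05
tcp_pos: [531.7, 145.5, 26.5]
eef_rot: [-3.14, -0.074, -0.0]
contact_force: [0.3, -0.6, 0.3]
finger_gap: 15.7
gripper_force: 30.0
clock: 9.45
tcp_pos: [531.5, 149.3, 26.5]
eef_rot: [-3.14, -0.074, -0.0]
contact_force: [0.3, -0.8, -0.1]
finger_gap: 15.6
gripper_force: 30.0
```

View pics/w5.png

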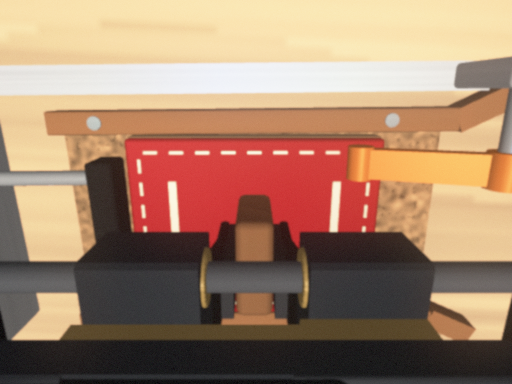

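```bash
for i in 1 2; do python3 -m jog '[0,0,-0.002,0,0,0,0, 0,0,-0.002,0,0,0,0, 0,0,0,0,0,0,0, 0,0,0,0,0,0,0]'|grep -E "tcp|contact"; done
python3 -m jog '[0,0,-0.002,0,0,0,0, 0,0,0,0,0,0,0, 0,0,0,0,0,0,0]'|grep -E "tcp|contact"
python3 - <<'E'
from plant import status, optics
from h import *
f=lambda:status.state()["contact_force"][1]
d=optics.snapshot("wrist");print(f());cv2.imwrite("pics/w6.png",d["image"][100:240])
for n in(3,5,6):
    pass
h=cv2.cvtColor(d["image"],cv2.COLOR_BGR2HSV);m=((h[...,0]>8)&(h[...,0]<16)&(h[...,1]>200)&(h[...,2]>150))
for c in("w5",):
    e=cv2.cvtColor(cv2.imread("pics/w5.png"),cv2.COLOR_BGR2HSV);me=((e[...,0]>8)&(e[...,0]<16)&(e[...,1]>200)&(e[...,2]>150))
    for q in(me,m): y,x=np.where(q);k=x<x.min()+15;print(x.min(),y[k].min(),y[k].max())
E
```

```text
tcp_pos: [531.3, 153.2, 26.5]
contact_force: [0.1, -0.4, -0.4]
tcp_pos: [531.3, 156.5, 26.5]
contact_force: [0.4, -4.5, 0.5]
tcp_pos: [531.3, 158.0, 26.5]
contact_force: [0.6, -5.2, 2.0]
-5.921541098636962Traceback (most recent call last):
  File "<stdin>", line 10, in <module>
    return umr_minimum(a, axis, None, out, keepdims, initial, where)
ValueError: zero-size array to reduction operation minimum which has no identity
```

```bash
for i in 1 2; do python3 -m jog '[0,0,-0.0015,0,0,0,0, 0,0,-0.001,0,0,0,0, 0,0,0,0,0,0,0, 0,0,0,0,0,0,0]'|grep -E "tcp|contact"; done
python3 - <<'E'
from plant import status, optics
from h import *
d=optics.snapshot("wrist");a=d["image"][80:240]
s=optics.snapshot("scene")["image"][95:200,250:370]
cv2.imwrite("pics/w7.png",np.vstack([cv2.imread("pics/w6.png")[0:120,220:],a[0:140,220:]]))
cv2.imwrite("pics/w7.png",np.hstack([cv2.imread("pics/w7.png"),cv2.resize(s,(297,260),interpolation=3)]))
E
```

```text
tcp_pos: [531.2, 160.2, 26.5]
contact_force: [0.8, -5.1, 2.1]
tcp_pos: [531.1, 162.2, 26.5]
contact_force: [1.7, -6.8, 1.3]
```

View pics/w7.png

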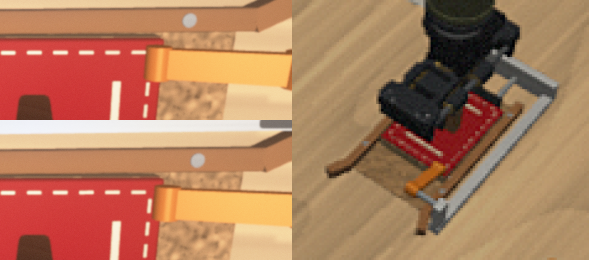

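```bash
cat > o.py <<'E'
from plant import status, optics
from h import *
def ext(im):
    h=cv2.cvtColor(im,cv2.COLOR_BGR2HSV)
    m=((h[...,0]>9)&(h[...,0]<20)&(h[...,1]>170)&(h[...,2]>180)).astype(np.uint8);m[:130]=0;m[230:]=0
    n,l,st,_=cv2.connectedComponentsWithStats(m);i=1+st[1:,4].argmax();y,x=np.where(l==i);k=x<x.min()+12
    return st[i].tolist(),"left",x.min(),"rows",y[k].min(),y[k].max()
if __name__=="__main__":
    h=cv2.cvtColor(cv2.imread("pics/w5.png"),cv2.COLOR_BGR2HSV);print(h[165,360],h[165,400],h[180,300])
    print(ext(cv2.imread("pics/w5.png")))
    d=optics.snapshot("wrist");cv2.imwrite("pics/wl.png",d["image"]);print(ext(d["image"]))
E
python3 o.py
python3 -m jog '[0,0,-0.0015,0,0,0,0, 0,0,0,0,0,0,0, 0,0,0,0,0,0,0, 0,0,0,0,0,0,0]'|grep -E "tcp|contact"; python3 o.py|tail -1
```

```text
[ 17 161 251] [ 17 158 251] [  0 187 206]
([488, 154, 24, 37, 601], 'left', np.int64(488), 'rows', np.int64(154), np.int64(190))
([375, 148, 14, 33, 301], 'left', np.int64(375), 'rows', np.int64(148), np.int64(180))
tcp_pos: [531.0, 163.4, 26.5]
contact_force: [0.7, -7.7, 2.6]
([378, 148, 13, 33, 300], 'left', np.int64(378), 'rows', np.int64(148), np.int64(180))
```

```bash
for i in 1; do python3 -m jog '[0,0,-0.001,0,0,0,0, 0,0,0,0,0,0,0, 0,0,0,0,0,0,0, 0,0,0,0,0,0,0]'|grep -E "tcp|contact"; python3 o.py|tail -1; done
python3 -m jog '[0,0,-0.001,0,0,0,0, 0,0,0,0,0,0,0, 0,0,0,0,0,0,0, 0,0,0,0,0,0,0]'|grep -E "tcp|contact"; python3 o.py|tail -1
```

```text
tcp_pos: [531.0, 164.0, 26.5]
contact_force: [1.0, -7.1, 2.6]
([379, 148, 14, 33, 304], 'left', np.int64(379), 'rows', np.int64(148), np.int64(180))
tcp_pos: [531.0, 164.8, 26.5]
contact_force: [0.2, -7.6, 2.6]
([380, 148, 14, 33, 297], 'left', np.int64(380), 'rows', np.int64(148), np.int64(180))
```

Run:
```python
from h import *
for f in("wrist3","w5","wl"):
    im=cv2.imread(f"pics/{f}.png");h=cv2.cvtColor(im,cv2.COLOR_BGR2HSV)
    m=((h[...,0]>9)&(h[...,0]<21)&(h[...,1]>135)&(h[...,2]>170)).astype(np.uint8);m[:135]=0;m[210:]=0
    n,l,st,_=cv2.connectedComponentsWithStats(m)
    i=1+st[1:,4].argmax();y,x=np.where(l==i);x0=x.min()
    print(f,st[i],[(x0+k,int(y[x==x0+k].min()),int(y[x==x0+k].max())) for k in(1,4,8,12,16,20,26,40)if (x==x0+k).any()])
d=dict(np.load("pics/w5.npz"));print("cam",(-d["R"].T@d["t"]).round(0))
tcp=np.array([531.5,149.3]);now=np.array([531.0,164.8])
o=np.array([530.4,174.5]);a=np.radians(92.7);u=np.array([np.cos(a),np.sin(a)]);v=np.array([-u[1],u[0]])
sh=np.r_[now-tcp,0]
# predicted roller ends for given axis dock x, z, in current camera (camera translated by sh)
for X,z in((-84,26),(-80,26),(-76,26),(-84,12),(-80,12),(-76,12)):
    print(X,z,proj(d,[np.r_[o+X*u+y*v,z]-sh for y in(-48,-32)]).round(0).tolist())
r=np.r_[now-65*u,20]-sh
print("rear top",proj(d,[r-np.r_[50*v*-1,0]*-1,r]).round(0).tolist())
```

```text
wrist3 [  90  144  134   49 4314] [(np.int64(91), 145, 160), (np.int64(94), 145, 176), (np.int64(98), 145, 178), (np.int64(102), 145, 178), (np.int64(106), 145, 178), (np.int64(110), 145, 177), (np.int64(116), 148, 177), (np.int64(130), 149, 178)]
w5 [ 348  147  164   46 5387] [(np.int64(349), 157, 178), (np.int64(352), 147, 179), (np.int64(356), 147, 180), (np.int64(360), 147, 181), (np.int64(364), 147, 181), (np.int64(368), 148, 180), (np.int64(374), 148, 179), (np.int64(388), 150, 180)]
wl [ 380  146  132   40 4207] [(np.int64(381), 160, 180), (np.int64(384), 148, 180), (np.int64(388), 148, 181), (np.int64(392), 147, 182), (np.int64(396), 148, 182), (np.int64(400), 148, 181), (np.int64(406), 146, 179), (np.int64(420), 150, 180)]
cam [607. 153. 188.]
-84 26 [[411.0, 148.0], [407.0, 181.0]]
-80 26 [[402.0, 148.0], [398.0, 181.0]]
-76 26 [[394.0, 148.0], [390.0, 181.0]]
-84 12 [[399.0, 144.0], [395.0, 174.0]]
-80 12 [[391.0, 144.0], [388.0, 174.0]]
-76 12 [[383.0, 144.0], [380.0, 174.0]]
rear top [[387.0, 142.0], [377.0, 235.0]]
```

```bash
sed -i 's/>170)&(h\[...,2\]>180)/>135)\&(h[...,2]>170)/; s/m\[:130\]=0;m\[230:\]=0/m[:135]=0;m[210:]=0/' o.py
python3 -m jog '[0,0,-0.0015,0,0,0,0, 0,0,0,0,0,0,0, 0,0,0,0,0,0,0, 0,0,0,0,0,0,0]'|grep -E "tcp|contact"; python3 o.py|tail -1
python3 -m jog '[0,0,-0.001,0,0,0,0, 0,0,0,0,0,0,0, 0,0,0,0,0,0,0, 0,0,0,0,0,0,0]'|grep -E "tcp|contact"; python3 o.py|tail -1
```

```text
tcp_pos: [530.9, 166.1, 26.5]
contact_force: [0.8, -9.2, 3.1]
([380, 146, 132, 39, 4110], 'left', np.int64(380), 'rows', np.int64(147), np.int64(181))
tcp_pos: [530.9, 166.9, 26.5]
contact_force: [1.6, -9.9, 3.4]
([383, 145, 129, 40, 4037], 'left', np.int64(383), 'rows', np.int64(147), np.int64(180))
```

```bash
python3 -m jog '[0,0,-0.001,0,0,0,0, 0,0,0,0,0,0,0, 0,0,0,0,0,0,0, 0,0,0,0,0,0,0]'|grep -E "tcp|contact"; python3 o.py|tail -1
python3 -m jog '[0,0,-0.001,0,0,0,0, 0,0,0,0,0,0,0, 0,0,0,0,0,0,0, 0,0,0,0,0,0,0]'|grep -E "tcp|contact"; python3 o.py|tail -1
```

```text
tcp_pos: [530.9, 167.7, 26.6]
contact_force: [0.7, -9.3, 4.7]
([387, 143, 125, 41, 3736], 'left', np.int64(387), 'rows', np.int64(143), np.int64(174))
tcp_pos: [530.9, 168.0, 26.6]
contact_force: [0.7, -10.8, 5.1]
([388, 142, 124, 42, 3722], 'left', np.int64(388), 'rows', np.int64(143), np.int64(174))
```

```bash
python3 -m jog '[0,0,0.001,0,0,0,0, 0,0,0.001,0,0,0,0, 0,0,0.001,0,0,0,0, 0,0,0,0,0,0,0, 0,0,0,0,0,0,0]'|grep -E "tcp|contact"; python3 o.py|tail -1
python3 -m jog '[0.05,0,0,0,0,0,0, 0.05,0,0,0,0,0,0, 0.05,0,0,0,0,0,0, 0.05,0,0,0,0,0,0, 0.05,0,0,0,0,0,0, 0.05,0,0,0,0,0,0]'; python3 o.py|tail -1
```

```text
tcp_pos: [530.8, 167.8, 26.5]
contact_force: [0.7, -5.6, 1.1]
([387, 143, 125, 41, 3739], 'left', np.int64(387), 'rows', np.int64(143), np.int64(174))
clock: 15.9
tcp_pos: [530.1, 169.8, 26.4]
eef_rot: [-3.14, -0.075, 0.001]
contact_force: [-0.4, 0.3, -0.4]
finger_gap: 48.5
gripper_force: 0.0
([396, 142, 116, 41, 3494], 'left', np.int64(396), 'rows', np.int64(142), np.int64(174))
```

```bash
python3 -m jog '[0.05,0,0,-0.01,0,0,0, 0.05,0,0,-0.02,0,0,0, 0.05,0,0,-0.04,0,0,0, 0.05,0,0,-0.04,0,0,0, 0.05,0,0,-0.04,0,0,0, 0.05,0,0,-0.03,0,0,0, 0.05,0,0,0,0,0,0, 0.05,0,0,0,0,0,0, 0.05,0,0,0,0,0,0, 0.05,0,0,0,0,0,0]'
python3 - <<'E'
from plant import status, optics
from h import *
from o import ext
o=np.array([530.4,174.5]);a=np.radians(92.7);u=np.array([np.cos(a),np.sin(a)]);v=np.array([-u[1],u[0]])
d=optics.snapshot("wrist");cv2.imwrite("pics/fin.png",d["image"]);print(*red(d),sep="\n")
for r in red(d): q=r[1]-o;print("dock",q@u,q@v)
h=cv2.cvtColor(d["image"],cv2.COLOR_BGR2HSV)
m=((h[...,0]>9)&(h[...,0]<20)&(h[...,1]>150)&(h[...,2]>150)).astype(np.uint8)
n,l,st,_=cv2.connectedComponentsWithStats(m)
for s in st[1:]:
    if s[4]>150:print(s)
for X,z in((-85,26),(-80,26),(-75,26),(-80,12),(-75,12)):
    print(X,z,proj(d,[np.r_[o+X*u+y*v,z] for y in(-48,-32)]).round(0).tolist())
E
```

```text
clock: 16.95
tcp_pos: [529.7, 168.4, 205.1]
eef_rot: [3.14, 0.074, -0.004]
contact_force: [-1.0, 0.6, 0.1]
finger_gap: 50.0
gripper_force: 0.0
(array([260., 160.]), array([532.6, 162.7]), array([ 99.8, 137.4]), 2.7)
dock -11.890534716112473 -1.6417016065425942
[ 325  115   75   20 1151]
-85 26 [[335.0, 116.0], [334.0, 133.0]]
-80 26 [[330.0, 116.0], [329.0, 133.0]]
-75 26 [[325.0, 116.0], [324.0, 133.0]]
-80 12 [[327.0, 115.0], [326.0, 131.0]]
-75 12 [[322.0, 115.0], [322.0, 131.0]]
```

```bash
python3 -c "
from plant import ctrl;print(ctrl.close_job())"
```

```text
the job is handed in; nothing more can be done
None
```

The red former was slid into the dock, pushed past the catch until it dropped, and released; my last wrist-camera measurements put it about 12 mm short of the dock origin and in line, with the catch hanging behind it, and the job is handed in (no verdict was returned).

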